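# Run the gap stylus along a cold-plate seam

### The arm

A 6-joint arm with a two-finger parallel gripper is mounted at the origin on the work surface. World frame = base frame: x ahead of the robot, y to its left, z up, the work surface at z = 0. Lengths are in m, angles in degrees, forces in N, time in s.
With the tool pointing down it reaches from about 0.275 to 1 m from the base axis. Payload 8.4 kg.
Tool frame: the origin (TCP) lies between the finger pads, 19 mm behind the fingertips; this is the grasp point; x points along the fingers, y is the direction in which the jaws open and shut, and the axes are right-handed (so a half turn about x gives the same grasp; the last joint's range is limited). The gripper opens to 85 mm and grips with 20 to 120 N. Pads are 22 mm wide; open, the fingers measure 114 mm over their backs; the gripper's body (76 mm by 85 mm) begins 54 mm behind the grasp point. The pads swing forward as they close: fully open they stand 13 mm farther back than shut.
Start: joints at [-63.85, 20.225, 93.587, -0, 66.188, -0.138], TCP at [0.277, -0.56, 0.25] pointing down, gripper open.
Joint ranges: [-150.9, 150.9], [-52.94, 120.26], [3.33, 152.33], [-74.26, 254.26], [0, 154.13], [-172.89, 172.89]. Speed limits (degrees/s): [127.2, 127.2, 159.86, 180, 180, 180].

### API

Orientations are given as [roll, pitch, yaw] about the fixed x, y, z axes, in that order (R = Rz(yaw) Ry(pitch) Rx(roll)).
In Python, from workcell import arm gives the robot as it stands.
- The arm moves only by the shell command python3 -m handwheel 'ROWS' [FORCE]. ROWS is JSON, a list that holds one entry, the list of rows, each a list of 7 numbers: the shift along the tool's x, y, z in cm, then the turn, a rotation vector about the tool's x, y, z in rad, then the gripper's target within -1 to 1 (fully open at 1, half-way at 0, shut at -1). In form: [[[dx, dy, dz, wx, wy, wz, hand], ...]]. A call has 1 to 5 rows; each row shifts and turns the pose as measured when the row begins, along the tool's axes as they then stand; what a row does not reach is not made up. A row lasts 1/8 s, in which the tool goes at most 62.5 mm and 10.7 degrees, less where a joint would pass 70% of its speed; a pose out of reach is approached as far as the arm can. A call is refused whole if a number of a shift passes 6.25 or a number of a turn 0.188, either way. A call with a gripper value outside its range is refused whole. The fingers move at their own pace and stop on an object; FORCE is the grip in N (left out, the last holds). Time passes only in rows, so rows that do not move let the fingers close. It gives the time, the measured TCP pose, the force and the opening at its end, in the units of the state.
- arm.get_obs(): the state, without advancing time (a new reading comes with each control period).
- arm.camera(name): name is "scene" or "top"; returns (picture, depth): 384x512x3 uint8, blue, green, red; 384x512 float32, m along the optical axis (not along the pixel's ray), 0 where there is no reading.
- arm.camera_params(name): a dict with "intrinsics" (3x3 intrinsics, pixels), "world_from_camera" (4x4, takes a point from camera to world coordinates). Camera axes: x right, y down, z forward; pixel columns grow to the right and rows downward; lengths in m; the calibration is good to about 2 mm. A picture is of the moment at which its call begins. camera_params takes no time and is no camera call.
- arm.sign_off(): hands the job in, once; it reports no verdict.
Trained networks look in the newest picture that a camera, given by its name, has taken for a name from the list of things; names that differ only in an ending like _2 or _b are one class to them, and where a whole thing is asked for, a point or a joint stands for the part that bears it (a point fixed in the world has none). Each returns a list of dicts, best first, with "p" (0 to 1); they miss things now and then, are a little off and sometimes report something else, mostly with a low value. They report only what shows in the picture. A call takes as long as a camera call. They do not tell look-alikes from the thing itself.
- arm.find_in(camera, query): "centre" ([column, row] in pixels, amid what is visible of it).
- arm.landmark_of(camera, query): "centre" ([column, row] in pixels: a listed point, or the origin of a listed thing).
The state is a dict: "time": time; "joint_pos": joint angles; "joint_velocities": joint speeds; "joint_torque": joint torques, N m; "tool_pos": TCP position; "orientation": TCP orientation; "wrist_force": force on the tool from outside, world axes, zero at the start; "moment": the same for the moment, N m; "opening": finger opening in m.
Only numpy, scipy, OpenCV 4.12 (cv2) and the standard library are available. Lean on these libraries where they do the work, as an engineer would, in place of code of your own. Each camera call takes 0.05 s, during which the arm holds its last target.

### The job

Check the seam between the two aluminium plates with the gap stylus: lift the stylus out of its dock, stand it in the open rest, let go, and take it again across the other pair of handle faces. Then lower its blade fully into the seam at the open end and guide it slowly (no faster than 5 cm/s) along the seam, without lifting it, right up to the stop at the far end; leave it standing there with its blade down in the seam, and let go. Do not disturb anything else on the bench.

Things in the scene. Friction and masses are not known exactly. Their poses are not given: they have to be found in the camera images.
- stylus: Gap stylus, about 0.12 kg, upright in the dock: square black handle 26 x 26 mm, steel shoulder of the same outline under it, thin steel blade below. Blade 24 mm long (own x), 5 mm thick (own y). Origin: middle of the blade's lower edge; own z up: blade 0-16 mm, shoulder underside at 16, handle 22-80 mm (top). A thin rib on top runs along the blade. A half turn about z makes no difference.
- stylus_grip (a point): Middle of the stylus's handle, on its axis, 56 mm above its origin: a good height for the TCP when gripping. All four faces are 26 mm apart.
- dock: Fixed aluminium plinth 60 x 60 x 26 mm; slot along own x, 10 mm wide, 20 mm deep, open-ended; the stylus stands in it lengthwise, shoulder on the plinth. Two upright cheeks (5 mm thick, 24 mm wide in y, tops 94 mm above the table) have their inner faces at own x = +-16 mm, so the handle can be gripped only across own y. Origin: centre of underside, on the table; z up.
- rest: Fixed open rest: the same 60 x 60 x 26 mm aluminium plinth with the same slot along own x (10 mm wide, 20 mm deep, open-ended), but no cheeks: the handle can be gripped from any side. Origin: centre of underside, on the table; z up. Dock and rest stand on either side of the carrier; which is left and which right varies.
- rest_slot (a point): Centre of the rest's slot at the level of the plinth's top, 26 mm above the table. The standing stylus, shoulder on the plinth and blade along the slot, has its origin 16 mm below this point.
- carrier: Fixed green board 190 x 160 x 12 mm with two aluminium plates, tops 32 mm above the table, parted by a straight seam along own x at own y = 0: 9 mm wide, 20 mm deep, so the blade enters only lengthwise. Open end at own x = -85 mm (towards the robot); a dark stop closes the far end, its face at +73 mm, its top level with the plates. Origin: centre of underside, on the table; z up.
- corridor (a point): On the carrier, above the seam's middle, 96 mm above the table: top of the corridor, 42 mm wide, between upright green cards and copper fins (64 mm tall above the plates, own x -70 to +80 mm). In it the handle can be held only with the fingers closing along the seam. Beyond both ends it is open.
- seam_start (a point): On the seam's middle line, level with the plates' tops (32 mm above the table), 20 mm inside the open end: the stylus's axis goes here when its blade is lowered in. With the shoulder on the plates its origin is 16 mm below this level.
- seam_end (a point): On the seam's middle line, level with the plates' tops, 126 mm from seam_start: the stylus's axis is here when the blade's front end touches the stop.
- screwdriver: Bystander: a screwdriver with a black handle, 180 mm long, lying to one side. Origin: within its length.
- module: Bystander: a loose green memory board, 133 x 30 x 6 mm, lying flat between the base and the carrier. Origin: centre of its underside.
- chip: Bystander: a small square chip on a green board, 40 x 40 x 9 mm, lying flat. Origin: centre of its underside.
- heatsink: Bystander: a small plain aluminium finned heat sink, 44 x 44 x 26 mm. Origin: centre of its underside.
- jar: Bystander: a white screw-top jar, 56 mm across, 75 mm tall. Origin: centre of its underside.
- fan: Bystander: a square black fan, 60 x 60 x 27 mm, lying flat. Origin: centre of its underside.
- tray: Bystander: a small open grey tray, 90 x 60 x 30 mm. Origin: centre of its underside.
Not all that is in view belongs to the job. What is shaped like the carrier but yellow is not meant.

How it is judged (in metres and radians):
On the way, in this order (a step that is already met when the one before it is completed fails the run):
1. the stylus stands in the open rest, blade down in its slot, let go (horizontal distance between stylus and rest_slot below 0.02 m and z of stylus in the frame of rest below 0.016 m and angle between stylus's own z axis and vertical below 0.15 rad and contact force between stylus and the fingers below 0.1 N), for 0.2 s.
2. the blade is down in the seam near its open end (middle of the stylus within 40 mm of the open end) (y of stylus in the frame of carrier between -0.004 and 0.004 m and z of stylus in the frame of carrier below 0.023 m and angle between the x axis of stylus and the x axis of carrier, either way round below 0.25 rad and angle between stylus's own z axis and vertical below 0.15 rad and x of stylus in the frame of carrier between -0.1 and -0.045 m), for 0.1 s.
3. the stylus passes the middle of the seam with its blade down in it (y of stylus in the frame of carrier between -0.004 and 0.004 m and z of stylus in the frame of carrier below 0.023 m and angle between the x axis of stylus and the x axis of carrier, either way round below 0.25 rad and angle between stylus's own z axis and vertical below 0.15 rad and x of stylus in the frame of carrier between -0.02 and 0.02 m), for 0.1 s.
At the end, for the whole second after the job is handed in: The stylus stands in the seam within 12 mm of the stop position at the far end, blade down (shoulder within 7 mm of the plates), within 4 mm of the middle line, lengthwise (0.25 rad), upright (0.15 rad), at rest and let go; every bystander within 30 mm of its start (y of stylus in the frame of carrier between -0.004 and 0.004 m and z of stylus in the frame of carrier below 0.023 m and angle between the x axis of stylus and the x axis of carrier, either way round below 0.25 rad and angle between stylus's own z axis and vertical below 0.15 rad and x of stylus in the frame of carrier between 0.049 and 0.07 m and contact force between stylus and the fingers below 0.1 N and linear speed of stylus below 0.02 m/s); the robot touches nothing.
It fails at once if the stylus is lifted out of the middle part of the seam (blade raised more than 9 mm within 45 mm of the carrier's middle) (x of stylus in the frame of carrier between -0.045 and 0.045 m and y of stylus in the frame of carrier between -0.02 and 0.02 m and z of stylus in the frame of carrier between 0.025 and 0.1 m).
It fails at once if the stylus moves faster than 0.10 m/s along the seam (x of stylus in the frame of carrier between -0.045 and 0.055 m and y of stylus in the frame of carrier between -0.01 and 0.01 m and z of stylus in the frame of carrier below 0.025 m and linear speed of stylus above 0.1 m/s).
It fails at once if a bystander is moved by more than 30 mm (distance of any of screwdriver, module, chip, heatsink, jar, fan, tray from where it was at the start of the episode above 0.03 m).
It also fails if it takes over 72 s, if anything falls off the work surface, if the arm or the gripper's body presses on something with over 40 N, if the wrist force passes 120 N, or if a joint passes its speed limit or range.

## Working session

There is one attempt and no reset: what is moved stays moved. The work goes in short steps, Python scripts to look and compute and a shell command to move; the robot and the scene stay as the last step left them, time stands still between calls to the robot, and variables do not carry over. Pictures are saved under pics/ and viewed, and the job is handed in when it is done.

```bash
mkdir -p pics; ls; cat > h.py <<'E'
import numpy as np, cv2
from workcell import arm
def snap(n,name):
    im,d=arm.camera(n); cv2.imwrite(f'pics/{name}.png',im); np.save(f'pics/{name}.npy',d); return im,d
def w(n,d,u,v,z=None):
    P=arm.camera_params(n); K=np.array(P['intrinsics']);T=np.array(P['world_from_camera'])
    r=np.linalg.inv(K)@[u,v,1.]
    if z is None:
        dd=d[int(round(v)),int(round(u))]; return (T@np.r_[r*dd,1])[:3]
    R=T[:3,:3]@r; s=(z-T[2,3])/R[2]; return T[:3,3]+s*R
def cloud(n,d):
    P=arm.camera_params(n); K=np.array(P['intrinsics']);T=np.array(P['world_from_camera'])
    v,u=np.mgrid[:d.shape[0],:d.shape[1]]
    r=np.stack([(u-K[0,2])/K[0,0],(v-K[1,2])/K[1,1],np.ones(d.shape)],-1)*d[...,None]
    return r@T[:3,:3].T+T[:3,3]
E
python3 - <<'E'
from h import *
np.set_printoptions(precision=4,suppress=True)
for n in('top','scene'):
    im,d=snap(n,n+'0'); P=arm.camera_params(n); print(np.array(P['intrinsics']),np.array(P['world_from_camera']))
    for q in('stylus','dock','rest','carrier','rest_slot','seam_start','seam_end','stylus_grip','corridor'):
        for r in arm.landmark_of(n,q)[:3]: print(n,q,np.round(r['centre'],1),round(r['p'],2))
print(arm.get_obs())
E
```

```text
pics
[[354.0262   0.     248.1601]
 [  0.     354.0262 193.4002]
 [  0.       0.       1.    ]] [[ 0.0113 -0.9979  0.0644  0.404 ]
 [-0.9999 -0.0117 -0.0046 -0.0094]
 [ 0.0053 -0.0644 -0.9979  1.05  ]
 [ 0.      0.      0.      1.    ]]
top stylus [314.5 154.2] 0.74
top stylus [147.1 186.4] 0.59
top dock [146.9 185.3] 0.89
top rest [326.1 188.5] 0.84
top carrier [193.8 240.4] 0.67
top carrier [319.  259.4] 0.56
top rest_slot [327.3 186.6] 0.96
top seam_start [325.  283.7] 0.8
top seam_start [246.2 176.9] 0.6
top seam_start [183.2 262.5] 0.6
top seam_end [318.8 239.3] 0.78
top seam_end [241.  133.3] 0.77
top seam_end [193.8 219.4] 0.73
top stylus_grip [141.2 179.4] 0.55
top corridor [329.5 263.8] 0.87
top corridor [244.5 153.3] 0.84
top corridor [185.2 243.1] 0.62
[[489.7571   0.     258.6316]
 [  0.     489.7571 188.336 ]
 [  0.       0.       1.    ]] [[ 0.5177  0.5465 -0.6583  1.5673]
 [ 0.8555 -0.342   0.3889 -0.6648]
 [-0.0126 -0.7645 -0.6445  1.1715]
 [ 0.      0.      0.      1.    ]]
scene stylus [332.  183.9] 0.47
scene dock [330.4 184.8] 0.88
scene rest [204.2 236. ] 0.79
sc
[... 274 characters left out ...]
cene seam_end [289.3 230.6] 0.75
scene seam_end [188.9 205.1] 0.69
scene stylus_grip [330.6 170.8] 0.54
scene corridor [177.5 178.7] 0.97
scene corridor [272.8 152.1] 0.75
scene corridor [280.7 204.9] 0.71
{'time': 1.0, 'joint_pos': array([-63.8511,  20.2261,  93.5879,   0.0003,  66.1864,  -0.1383]), 'joint_velocities': array([ 0.1514,  0.0515, -0.0366, -0.0131, -0.0225,  0.0662]), 'joint_torque': array([  0.0014, -60.5178, -34.2435,   0.0004,   0.0012,  -0.    ]), 'tool_pos': array([ 0.2768, -0.5604,  0.25  ]), 'orientation': array([-125.49  ,   89.9995,   80.797 ]), 'wrist_force': array([ 0.2952, -0.3252,  0.4297]), 'moment': array([0.0225, 0.0058, 0.0057]), 'opening': 0.08499740177883681}
```

```bash
python3 - <<'E'
import cv2
a=cv2.imread('pics/top0.png'); cv2.imwrite('pics/t0b.png',cv2.resize(a[90:340,90:400],None,fx=2.4,fy=2.4,interpolation=cv2.INTER_CUBIC))
E
```

```text
(no output)
```

View pics/t0b.png

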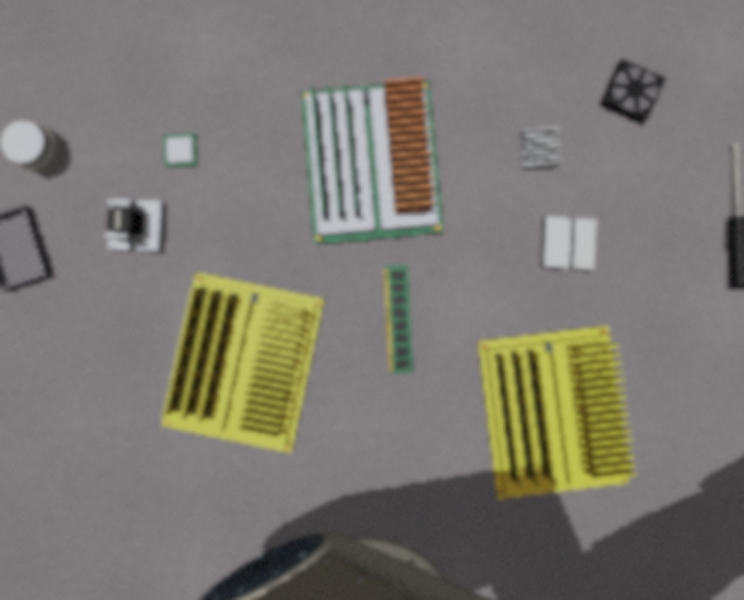

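View pics/scene0.png

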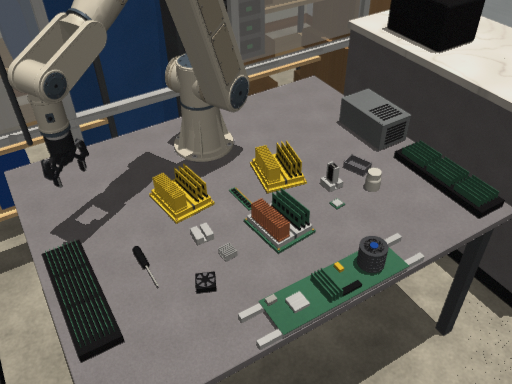

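The meant carrier is the green-edged one at top px (246,157). The yellow ones at (193,240) and (322,262) are look-alikes. The dock with the stylus is at (147,184) and the open rest at (328,190), with no cheeks. I'll rectify crops at the known heights to confirm and measure.

```bash
cat >> h.py <<'E'
def rect(n,im,cx,cy,z,half=0.06,res=0.0005):
    # image at plane z: rows: x decreasing downward, cols: y decreasing to the right
    P=arm.camera_params(n); K=np.array(P['intrinsics']);T=np.linalg.inv(np.array(P['world_from_camera']))
    N=int(2*half/res); r,c=np.mgrid[:N,:N]
    X=cx+half-r*res; Y=cy+half-c*res
    p=np.stack([X,Y,np.full(X.shape,z)],-1)@T[:3,:3].T+T[:3,3]
    q=p@K.T
    return cv2.remap(im,(q[...,0]/q[...,2]).astype(np.float32),(q[...,1]/q[...,2]).astype(np.float32),cv2.INTER_CUBIC)
E
python3 - <<'E'
from h import *
np.set_printoptions(precision=4,suppress=True)
im=cv2.imread('pics/top0.png');d=np.load('pics/top0.npy')
for nm,u,v,z in(('dock',147,184,.026),('rest',328,190,.026),('car',246,157,.032),('chip',165,152,.01)):
    print(nm,w('top',d,u,v,z))
ims=cv2.imread('pics/scene0.png')
for nm,u,v,z,h in(('dock',147,184,.026,.06),('rest',328,190,.026,.06),('car',246,157,.032,.12)):
    c=w('top',d,u,v,z); print(nm,c)
    a=rect('top',im,c[0],c[1],z,h,h/200); b=rect('scene',ims,c[0],c[1],z,h,h/200)
    cv2.imwrite(f'pics/r_{nm}.png',np.hstack([a,b]))
C=cloud('top',d)
for nm,(u0,u1,v0,v1) in dict(dock=(132,162,170,200),rest=(314,342,176,206)).items():
    p=C[v0:v1,u0:u1].reshape(-1,3); 
    m=(p[:,2]>.02)&(p[:,2]<.032); print(nm,m.sum(),p[m].mean(0),np.percentile(p[:,2],[1,50,99]))
E
```

```text
dock [0.494  0.2794 0.026 ]
rest [ 0.4828 -0.2459  0.026 ]
car [ 0.5755 -0.0067  0.032 ]
chip [0.5912 0.2335 0.01  ]
dock [0.494  0.2794 0.026 ]
rest [ 0.4828 -0.2459  0.026 ]
car [ 0.5755 -0.0067  0.032 ]
dock 194 [0.4926 0.2712 0.0257] [-0.0042  0.0154  0.096 ]
rest 364 [ 0.4805 -0.244   0.0253] [-0.0044  0.0068  0.0298]
```

```bash
python3 -c "
import cv2,numpy as np
a=[cv2.imread(f'pics/r_{n}.png') for n in('dock','rest')]
cv2.imwrite('pics/r2.png',np.vstack([cv2.resize(x,(600,300)) for x in a]))"
```

```text
(no output)
```

View pics/r2.png

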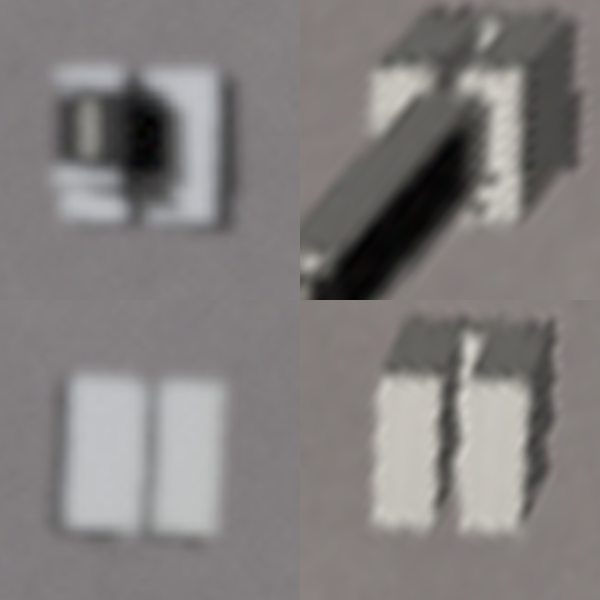

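View pics/r_car.png

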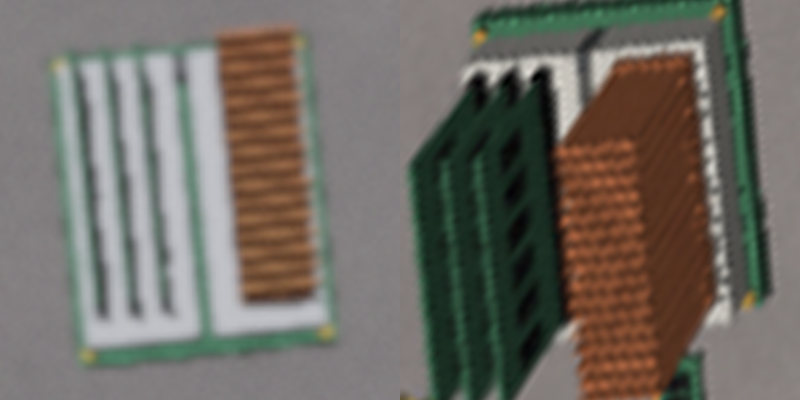

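```bash
cat >> h.py <<'E'
def edge(n,im,p0,p1,z,hw=0.006,sgn=0,ns=40,ch=None):
    """refine line p0->p1 (world xy at z): strongest gradient along normal; left normal. returns line pts, residual"""
    p0=np.array(p0,float);p1=np.array(p1,float);t=(p1-p0)/np.linalg.norm(p1-p0);nn=np.array([-t[1],t[0]])
    g=im.astype(np.float32).mean(2) if ch is None else ch
    P=arm.camera_params(n); K=np.array(P['intrinsics']);T=np.linalg.inv(np.array(P['world_from_camera']))
    s=np.linspace(0,1,ns); o=np.arange(-hw,hw+1e-9,0.0002)
    X=p0+s[:,None,None]*(p1-p0)+o[None,:,None]*nn
    p=np.concatenate([X,np.full(X.shape[:2]+(1,),z)],-1)@T[:3,:3].T+T[:3,3]; q=p@K.T
    G=cv2.remap(g,(q[...,0]/q[...,2]).astype(np.float32),(q[...,1]/q[...,2]).astype(np.float32),cv2.INTER_CUBIC)
    G=cv2.GaussianBlur(G,(0,0),sigmaX=4,sigmaY=1); D=np.gradient(G,axis=1)
    D=D*sgn if sgn else abs(D)
    i=D.argmax(1); off=o[i]; A=np.stack([np.ones(ns),s],1); k=np.ones(ns,bool)
    for _ in range(5):
        c=np.linalg.lstsq(A[k],off[k],rcond=None)[0]; r=off-A@c; k=abs(r)<max(0.0006,1.5*np.median(abs(r[k])))
    a=p0+nn*c[0]; b=p1+nn*(c[0]+c[1]); return a,b,np.degrees(np.arctan2(*(b-a)[::-1])),r[k].std(),k.sum()
E
python3 - <<'E'
from h import *
np.set_printoptions(precision=4,suppress=True)
t=cv2.imread('pics/top0.png');s=cv2.imread('pics/scene0.png')
def pr(l,e): print(l,e[0],e[1],'yaw %.2f res %.4f n %d'%e[2:])
cx,cy=.4822,-.2463
for nm,im in(('top',t),('scene',s)):
  # + sgn: brightness rises towards left normal
  pr(nm+' rest right',edge(nm,im,(cx-.025,cy-.030),(cx+.025,cy-.030),.026,.005,1))
  pr(nm+' rest left',edge(nm,im,(cx-.025,cy+.030),(cx+.025,cy+.030),.026,.005,-1))
  pr(nm+' slot right',edge(nm,im,(cx-.025,cy-.005),(cx+.025,cy-.005),.026,.004,-1))
  pr(nm+' slot left',edge(nm,im,(cx-.025,cy+.005),(cx+.025,cy+.005),.026,.004,1))
  pr(nm+' rest far',edge(nm,im,(cx+.03,cy-.025),(cx+.03,cy+.025),.026,.005,1))
  pr(nm+' rest near',edge(nm,im,(cx-.03,cy-.025),(cx-.03,cy+.025),.026,.005,-1))
x0,y0=.5755,-.0067
def R(c,r): return (x0+.12-r*.0006,y0+.12-c*.0006)
pr('seam R edge',edge('top',t,R(209,320),R(188,90),.032,.004,-1))
pr('seam L edge',edge('top',t,R(201,320),R(180,90),.032,.004,1))
g=t.astype(np.float32); red=g[...,2]
pr('seam R red',edge('top',t,R(209,320),R(188,90),.032,.004,-1,ch=red))
pr('seam L red',edge('top',t,R(201,320),R(180,90),.032,.004,1,ch=red))
pr('near plate L',edge('top',t,R(90,346),R(195,338),.032,.006,0,ch=red))
pr('near plate R',edge('top',t,R(215,336),R(320,328),.032,.006,0,ch=red))
pr('board near',edge('top',t,R(100,362),R(320,342),.012,.006,0))
x0,y0=.494,.2794
def R(c,r): return (x0+.06-r*.0004,y0+.06-c*.0004)
for nm,im in(('top',t),('scene',s)):
  pr(nm+'dock right',edge(nm,im,R(222,215),R(222,75),.026,.004,1))
  pr(nm+'dock far',edge(nm,im,R(215,68),R(75,68),.026,.004,1))
  pr(nm+'dock near',edge(nm,im,R(215,220),R(145,220),.026,.004,-1))
C=cloud('top',np.load('pics/top0.npy'))[150:205,125:170].reshape(-1,3); m=C[:,2]>.07; print(C[m].mean(0),m.sum()); print(C[m][:60:3])
E
```

```text
top rest right [ 0.4572 -0.2738] [ 0.5072 -0.2754] yaw -1.90 res 0.0002 n 40
top rest left [ 0.4572 -0.2133] [ 0.5072 -0.2136] yaw -0.38 res 0.0001 n 40
top slot right [ 0.4572 -0.2485] [ 0.5072 -0.2502] yaw -1.90 res 0.0002 n 40
top slot left [ 0.4572 -0.2429] [ 0.5072 -0.2435] yaw -0.67 res 0.0001 n 31
top rest far [ 0.5095 -0.2713] [ 0.5125 -0.2213] yaw 86.53 res 0.0002 n 24
top rest near [ 0.4493 -0.2713] [ 0.4512 -0.2213] yaw 87.84 res 0.0003 n 38
scene rest right [ 0.4572 -0.2744] [ 0.5072 -0.278 ] yaw -4.13 res 0.0002 n 37
scene rest left [ 0.4572 -0.215 ] [ 0.5072 -0.2167] yaw -2.02 res 0.0003 n 40
scene slot right [ 0.4572 -0.2491] [ 0.5072 -0.2491] yaw 0.04 res 0.0003 n 31
scene slot left [ 0.4572 -0.2396] [ 0.5072 -0.2423] yaw -3.07 res 0.0003 n 39
scene rest far [ 0.5102 -0.2713] [ 0.513  -0.2213] yaw 86.69 res 0.0002 n 28
scene rest near [ 0.45   -0.2713] [ 0.4529 -0.2213] yaw 86.73 res 0.0003 n 26
seam R edge [ 0.5036 -0.0136] [0.6415 0.0007] yaw 5.94 res 0.0003 n 31
seam L edge [ 0.5034 -0.0059] [0.6413 0.0074] yaw 5.51 res 0.0002 n 40
seam R red [ 0.5036 -0.0133] [0.6
[... 628 characters left out ...]
r [0.526  0.2534] [0.527  0.3094] yaw 88.96 res 0.0003 n 22
scenedock near [0.4665 0.2534] [0.4617 0.2814] yaw 99.67 res 0.0003 n 27
[0.4897 0.2631 0.1456] 184
[[ 0.404  -0.0094  1.05  ]
 [ 0.404  -0.0094  1.05  ]
 [ 0.515   0.2883  0.0934]
 [ 0.5149  0.2795  0.0955]
 [ 0.5152  0.272   0.0934]
 [ 0.5122  0.2936  0.0933]
 [ 0.5121  0.2847  0.0958]
 [ 0.5123  0.2771  0.0943]
 [ 0.5129  0.2703  0.0897]
 [ 0.512   0.2922  0.0713]
 [ 0.5121  0.2781  0.0722]
 [ 0.5073  0.2951  0.0882]
 [ 0.5072  0.2862  0.0904]
 [ 0.5077  0.2792  0.0866]
 [ 0.507   0.2689  0.0941]
 [ 0.5042  0.2909  0.0926]
 [ 0.5042  0.2825  0.0936]
 [ 0.5046  0.2752  0.0907]
 [ 0.5054  0.2691  0.0836]
 [ 0.5021  0.2926  0.0867]]
```

```bash
cat >> h.py <<'E'
from scipy.spatial.transform import Rotation as Ro
def tool():
    o=arm.get_obs(); return np.array(o['tool_pos']),Ro.from_euler('xyz',o['orientation'],degrees=True),o
def plan(x,y,z,jaw):
    """jaw: world heading (deg) of jaw axis, mod 180; tool x straight down. prints shift in current tool axes cm, and rotvec (rad) tool axes"""
    p,R,o=tool(); best=None
    for k in(0,180):
        a=np.radians(jaw+k); ty=np.array([np.cos(a),np.sin(a),0]); tx=np.array([0,0,-1.]); M=np.stack([tx,ty,np.cross(tx,ty)],1)
        rv=(R.inv()*Ro.from_matrix(M)).as_rotvec()
        if best is None or np.linalg.norm(rv)<np.linalg.norm(best): best=rv;B=M
    d=np.array([x,y,z])-p; ya=R.apply([0,1,0])
    np.set_printoptions(precision=3,suppress=True)
    print('t %.2f pos'%o['time'],p.round(4),'jaw %.2f'%np.degrees(np.arctan2(ya[1],ya[0])),'tilt',(R.apply([1,0,0])).round(4),'j6 %.1f'%o['joint_pos'][5])
    print('shift now-axes cm',R.inv().apply(d)*100,'| final-axes cm',B.T@d*100,'| rot',best,'F',np.round(o['wrist_force'],1),'open',round(o['opening'],4))
E
python3 -c "
from h import *
plan(.4965,.2818,.16,88.5)
plan(.4965,.2818,.16,-1.5)"
```

```text
t 1.00 pos [ 0.277 -0.56   0.25 ] jaw -63.71 tilt [ 0.  0. -1.] j6 -0.1
shift now-axes cm [  8.997 -65.777 -56.996] | final-axes cm [  8.997 -84.763 -19.759] | rot [ 0.485 -0.     0.   ] F [ 0.3 -0.3  0.4] open 0.085
t 1.00 pos [ 0.277 -0.56   0.25 ] jaw -63.71 tilt [ 0.  0. -1.] j6 -0.1
shift now-axes cm [  8.997 -65.777 -56.996] | final-axes cm [  8.997  19.759 -84.763] | rot [-1.086 -0.     0.   ] F [ 0.3 -0.3  0.4] open 0.085
```

```bash
python3 -m handwheel '[[[0,-1,-0.5,0.162,0,0,1],[0,-4,-1,0.162,0,0,1],[0,-5,-1,0.161,0,0,1],[0,-6,-1.4,0,0,0,1],[0,-6,-1.4,0,0,0,1]]]'
python3 -m handwheel '[[[0,-6,-1.4,0,0,0,1],[0,-6,-1.4,0,0,0,1],[0,-6,-1.4,0,0,0,1],[0,-6,-1.4,0,0,0,1],[0,-6,-1.4,0,0,0,1]]]'; python3 -c "
from h import *
plan(.4965,.2818,.16,88.5)"
```

```text
time: 1.62
tool_pos: [0.3115, -0.3364, 0.2495]
orientation: [126.7, 89.9, -56.1]
wrist_force: [1.1, 0.2, 1.0]
opening: 0.086
time: 2.25
tool_pos: [0.3968, -0.0353, 0.2508]
orientation: [155.1, 89.5, -27.8]
wrist_force: [1.2, -0.1, -0.1]
opening: 0.0855
t 2.25 pos [ 0.397 -0.035  0.251] jaw -92.92 tilt [ 0.008 -0.004 -1.   ] j6 87.9
shift now-axes cm [  9.028 -32.213  -8.27 ] | final-axes cm [  9.081 -31.962  -9.138] | rot [-0.025 -0.008 -0.004] F [ 1.2 -0.1 -0.1] open 0.0855
```

```bash
python3 -m handwheel '[[[0,-6,-1.7,-0.02,-0.008,-0.004,1],[0,-6,-1.7,0,0,0,1],[0,-6,-1.7,0,0,0,1],[0,-6,-1.7,0,0,0,1],[1,-6,-1.7,0,0,0,1]]]'; python3 -c "
from h import *
plan(.4965,.2818,.16,88.5)"
```

```text
time: 2.88
tool_pos: [0.4911, 0.2626, 0.2437]
orientation: [-166.6, 89.6, 11.8]
wrist_force: [0.1, -0.0, 0.7]
opening: 0.0852
t 2.88 pos [0.491 0.263 0.244] jaw -91.61 tilt [ 0.007  0.001 -1.   ] j6 119.7
shift now-axes cm [ 8.381 -1.918 -0.432] | final-axes cm [ 8.375 -1.93  -0.491] | rot [-0.002 -0.007  0.002] F [ 0.1 -0.   0.7] open 0.0852
```

```bash
python3 -m handwheel '[[[3,-1.6,-0.4,-0.002,-0.007,0.002,1],[3,-0.5,-0.1,0,0,0,1],[3,0,0,0,0,0,1],[3,0,0,0,0,0,1],[0,0,0,0,0,0,1]]]'; python3 -c "
from h import *
plan(.4965,.2818,.066,88.5)
im,d=snap('top','t1');s,_=snap('scene','s1')
cv2.imwrite('pics/c1.png',np.hstack([cv2.resize(im[140:230,100:200],(400,360),interpolation=2),cv2.resize(s[120:210,280:380],(400,360),interpolation=2)]))"
```

```text
time: 3.5
tool_pos: [0.4982, 0.2902, 0.1202]
orientation: [-134.8, 89.9, 44.0]
wrist_force: [-0.1, -0.3, 0.2]
opening: 0.0853
t 3.50 pos [0.498 0.29  0.12 ] jaw -91.16 tilt [ 0.001  0.001 -1.   ] j6 121.2
shift now-axes cm [5.42  0.849 0.16 ] | final-axes cm [5.422 0.843 0.149] | rot [ 0.006 -0.001  0.001] F [-0.1 -0.3  0.2] open 0.0853
```

View pics/c1.png

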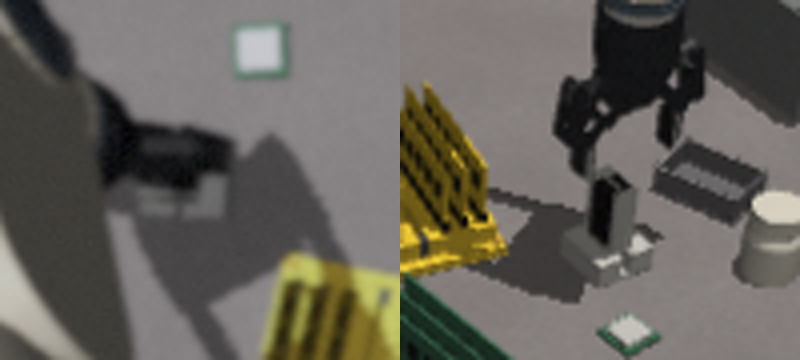

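```bash
python3 -m handwheel '[[[1,0.8,0.15,0.006,0,0,1],[0,0,0,0,0,0,1],[1.5,0,0,0,0,0,1],[1.5,0,0,0,0,0,1],[0,0,0,0,0,0,1]]]' 30; python3 -c "
from h import *
plan(.4965,.2818,.066,88.5)"
```

```text
time: 4.22
tool_pos: [0.5001, 0.2832, 0.0832]
orientation: [-146.8, 89.4, 31.7]
wrist_force: [0.1, -0.1, -0.6]
opening: 0.0854
t 4.22 pos [0.5   0.283 0.083] jaw -91.57 tilt [ 0.009  0.006 -1.   ] j6 120.9
shift now-axes cm [1.712 0.163 0.372] | final-axes cm [1.716 0.152 0.357] | rot [-0.001 -0.009  0.006] F [ 0.1 -0.1 -0.6] open 0.0854
```

```bash
python3 -m handwheel '[[[0.8,0.16,0.37,0,-0.009,0.006,1],[0.9,0,0,0,0,0,1],[0,0,0,0,0,0,1]]]'; python3 -c "
from h import *
plan(.4965,.2818,.066,88.5)"
```

```text
time: 4.6
tool_pos: [0.4961, 0.2818, 0.0646]
orientation: [35.9, 89.9, -145.7]
wrist_force: [-0.4, 0.7, 0.4]
opening: 0.0854
t 4.60 pos [0.496 0.282 0.065] jaw -91.56 tilt [-0.001 -0.001 -1.   ] j6 121.0
shift now-axes cm [-0.137 -0.002 -0.043] | final-axes cm [-0.137 -0.002 -0.043] | rot [-0.001  0.001 -0.001] F [-0.4  0.7  0.4] open 0.0854
```

```bash
python3 -m handwheel '[[[-0.1,0,0,0,0,0,0.2],[0,0,0,0,0,0,-0.3],[0,0,0,0,0,0,-0.7],[0,0,0,0,0,0,-1],[0,0,0,0,0,0,-1]]]' 30; python3 -c "
from h import *
plan(.4965,.2818,.066,88.5)"
```

```text
time: 5.22
tool_pos: [0.4965, 0.2821, 0.0664]
orientation: [-161.6, 90.0, 16.9]
wrist_force: [0.6, -0.4, -0.4]
opening: 0.0259
t 5.22 pos [0.496 0.282 0.066] jaw -91.55 tilt [ 0.  0. -1.] j6 121.0
shift now-axes cm [0.041 0.025 0.002] | final-axes cm [0.041 0.025 0.002] | rot [-0.001 -0.     0.   ] F [ 0.6 -0.4 -0.4] open 0.0259
```

```bash
python3 -m handwheel '[[[-1,0,0,0,0,0,-1],[-2,0,0,0,0,0,-1],[-2.5,0,0,0,0,0,-1],[-2.5,0,0,0,0,0,-1],[-2.5,0,0,0,0,0,-1]]]' 40; python3 -m handwheel '[[[-2,0,0,0,0,0,-1],[0,0,0,0,0,0,-1],[0,0,0,0,0,0,-1]]]';python3 -c "
from h import *
plan(.4812,-.2455,.2,87.3)
snap('top','t2');snap('scene','s2');print(arm.landmark_of('top','stylus'),arm.landmark_of('scene','stylus'))"
```

```text
time: 5.85
tool_pos: [0.495, 0.2812, 0.1745]
orientation: [32.4, 89.8, -149.1]
wrist_force: [0.4, -0.9, -1.0]
opening: 0.0254
time: 6.22
tool_pos: [0.4957, 0.2816, 0.1979]
orientation: [173.2, 90.0, -8.3]
wrist_force: [-0.1, 0.2, -1.0]
opening: 0.0258
t 6.22 pos [0.496 0.282 0.198] jaw -91.55 tilt [ 0. -0. -1.] j6 121.0
shift now-axes cm [-0.206 52.729  0.021] | final-axes cm [-0.208 52.719 -1.033] | rot [ 0.02 -0.   -0.  ] F [-0.1  0.2 -1. ] open 0.0258
[] [{'centre': [338.0, 154.2], 'p': 0.59}]
```

```bash
python3 -m handwheel '[[[0,3,0,0,0,0,-1],[0,5,0,0,0,0,-1],[0,6,0,0,0,0,-1],[0,6,0,0,0,0,-1],[0,6,0,0,0,0,-1]]]'; python3 -m handwheel '[[[0,6,0,0,0,0,-1],[0,6,0,0,0,0,-1],[0,4,0,0,0,0,-1],[0,2,0,0,0,0,-1],[0,0,0,0,0,0,-1]]]';python3 -c "
from h import *
plan(.4812,-.2455,.16,87.3)"
```

```text
time: 7.05
tool_pos: [0.4884, 0.0183, 0.1947]
orientation: [15.7, 89.8, -165.4]
wrist_force: [1.9, -0.3, -2.6]
opening: 0.0257
time: 7.68
tool_pos: [0.4825, -0.1713, 0.1926]
orientation: [5.7, 89.7, -175.8]
wrist_force: [0.1, -0.4, -0.7]
opening: 0.0255
t 7.67 pos [ 0.482 -0.171  0.193] jaw -91.45 tilt [-0.006 -0.    -1.   ] j6 71.9
shift now-axes cm [ 3.265  7.421 -0.077] | final-axes cm [ 3.261  7.419 -0.22 ] | rot [ 0.022  0.006 -0.001] F [ 0.1 -0.4 -0.7] open 0.0255
```

```bash
python3 -c "
import cv2,numpy as np
a=cv2.imread('pics/s2.png');cv2.imwrite('pics/c2.png',cv2.resize(a[110:210,270:400],None,fx=5,fy=5,interpolation=2))"
```

```text
(no output)
```

View pics/c2.png

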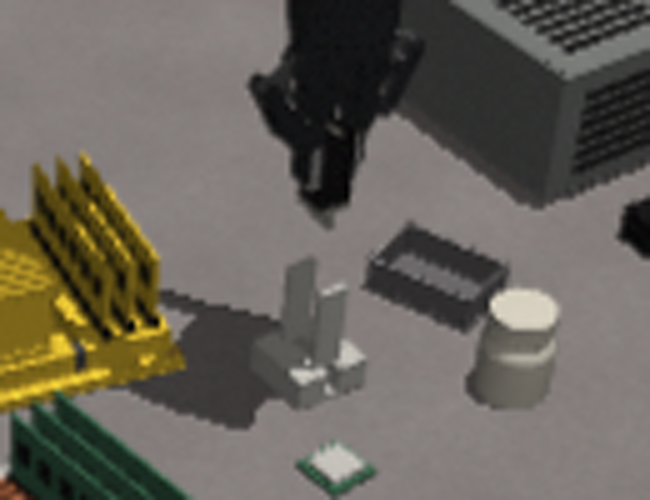

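```bash
python3 -m handwheel '[[[0,3.5,0,0.02,0.006,0,-1],[0,3.5,-0.1,0,0,0,-1],[0.5,0.3,0,0,0,0,-1],[0,0,0,0,0,0,-1],[0,0,0,0,0,0,-1]]]';python3 -c "
from h import *
plan(.4812,-.2455,.16,87.3)"
```

```text
time: 8.3
tool_pos: [0.4804, -0.241, 0.1854]
orientation: [-42.1, 89.8, 135.4]
wrist_force: [0.5, -0.5, -2.1]
opening: 0.0256
t 8.30 pos [ 0.48  -0.241  0.185] jaw -92.49 tilt [-0.003  0.003 -1.   ] j6 65.6
shift now-axes cm [ 2.538  0.45  -0.102] | final-axes cm [ 2.54   0.442 -0.096] | rot [0.004 0.003 0.003] F [ 0.5 -0.5 -2.1] open 0.0256
```

```bash
python3 -m handwheel '[[[2,0.44,-0.1,0.004,0.003,0.003,-1],[2.5,0,0,0,0,0,-1],[2.5,0,0,0,0,0,-1],[1.8,0,0,0,0,0,-1],[0,0,0,0,0,0,-1]]]';python3 -m handwheel '[[[0,0,0,0,0,0,-1]]]'; python3 -c "
from h import *
plan(.4812,-.2455,.066,87.3)
im,d=snap('top','t3');s,_=snap('scene','s3')
cv2.imwrite('pics/c3.png',np.hstack([cv2.resize(im[140:230,280:380],(400,360),interpolation=2),cv2.resize(s[190:250,165:235],(420,360),interpolation=2)]))"
```

```text
time: 8.93
tool_pos: [0.4826, -0.2408, 0.0962]
orientation: [-178.4, 89.9, -0.9]
wrist_force: [0.8, 1.4, -1.4]
opening: 0.0253
time: 9.05
tool_pos: [0.483, -0.2404, 0.0968]
orientation: [175.9, 89.9, -6.5]
wrist_force: [-0.4, 0.4, -1.4]
opening: 0.0255
t 9.05 pos [ 0.483 -0.24   0.097] jaw -92.40 tilt [ 0.002 -0.    -1.   ] j6 65.7
shift now-axes cm [3.084 0.521 0.166] | final-axes cm [3.084 0.522 0.158] | rot [ 0.005 -0.002 -0.   ] F [-0.4  0.4 -1.4] open 0.0255
```

View pics/c3.png

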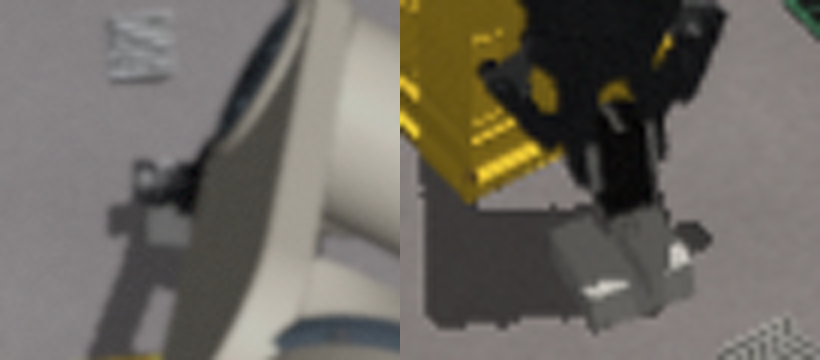

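```bash
python3 -m handwheel '[[[0,0.52,0.16,0.005,-0.002,0,-1],[0,0,0,0,0,0,-1],[0,0,0,0,0,0,-1]]]';python3 -c "
from h import *
plan(.4812,-.2455,.066,87.3)
s,_=snap('scene','s4')
cv2.imwrite('pics/c4.png',cv2.resize(s[190:250,165:235],(700,600),interpolation=2))"
```

```text
time: 9.52
tool_pos: [0.4819, -0.2466, 0.0986]
orientation: [149.6, 89.8, -33.1]
wrist_force: [-0.2, 0.3, -1.2]
opening: 0.0256
t 9.53 pos [ 0.482 -0.247  0.099] jaw -92.74 tilt [ 0.002 -0.002 -1.   ] j6 65.5
shift now-axes cm [ 3.255 -0.111  0.083] | final-axes cm [ 3.255 -0.107  0.074] | rot [-0.001 -0.002 -0.001] F [-0.2  0.3 -1.2] open 0.0256
```

View pics/c4.png

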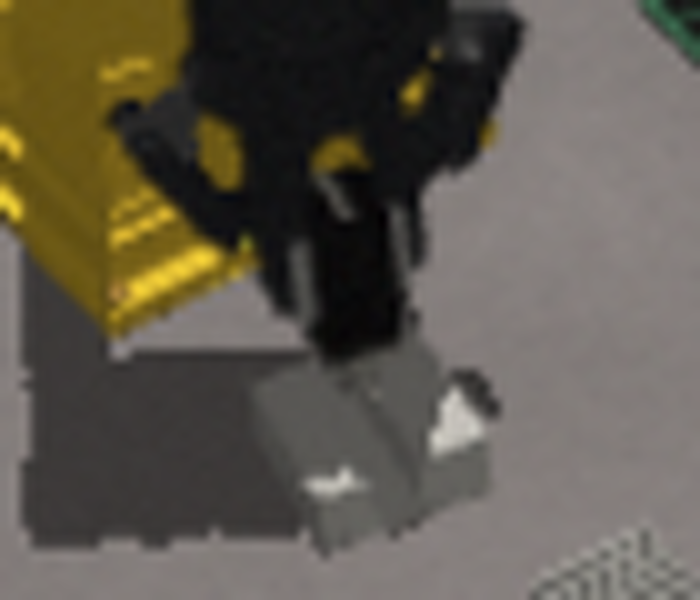

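```bash
python3 -m handwheel '[[[0.5,-0.11,0.08,0,-0.002,0,-1],[0.5,0,0,0,0,0,-1],[0.5,0,0,0,0,0,-1],[0.4,0,0,0,0,0,-1],[0,0,0,0,0,0,-1]]]';python3 -c "
from h import *
plan(.4812,-.2455,.066,87.3)"
```

```text
time: 10.2
tool_pos: [0.4808, -0.2452, 0.0776]
orientation: [57.8, 89.9, -124.9]
wrist_force: [-0.4, -0.8, -0.9]
opening: 0.0255
t 10.20 pos [ 0.481 -0.245  0.078] jaw -92.73 tilt [-0.001 -0.001 -1.   ] j6 65.7
shift now-axes cm [ 1.161  0.03  -0.046] | final-axes cm [ 1.161  0.031 -0.045] | rot [-0.001  0.001 -0.001] F [-0.4 -0.8 -0.9] open 0.0255
```

```bash
python3 -m handwheel '[[[0.4,0.03,-0.04,0,0,0,-1],[0.4,0,0,0,0,0,-1],[0.2,0,0,0,0,0,-1],[0,0,0,0,0,0,-1]]]';python3 -c "
from h import *
plan(.4812,-.2455,.066,87.3)"
```

```text
time: 10.7
tool_pos: [0.4813, -0.2456, 0.067]
orientation: [70.7, 89.9, -112.0]
wrist_force: [-0.3, -0.7, -1.0]
opening: 0.0255
t 10.70 pos [ 0.481 -0.246  0.067] jaw -92.74 tilt [-0.    -0.001 -1.   ] j6 65.7
shift now-axes cm [ 0.1   -0.009  0.013] | final-axes cm [ 0.1   -0.009  0.013] | rot [-0.001  0.    -0.001] F [-0.3 -0.7 -1. ] open 0.0255
```

```bash
python3 -m handwheel '[[[0.1,0,0,0,0,0,-1],[0,0,0,0,0,0,-1]]]';python3 -c "
from h import *
plan(.4812,-.2455,.066,87.3)"
```

```text
time: 10.95
tool_pos: [0.4816, -0.2457, 0.0665]
orientation: [98.9, 89.9, -83.9]
wrist_force: [-0.4, 0.4, -0.6]
opening: 0.0257
t 10.95 pos [ 0.482 -0.246  0.067] jaw -92.73 tilt [ 0.    -0.001 -1.   ] j6 65.7
shift now-axes cm [ 0.047 -0.021  0.041] | final-axes cm [ 0.047 -0.021  0.041] | rot [-0.001 -0.    -0.001] F [-0.4  0.4 -0.6] open 0.0257
```

Close to contact, so I'll release gently here.

```bash
python3 -m handwheel '[[[0.05,0,0,0,0,0,-1],[0,0,0,0,0,0,-0.1],[0,0,0,0,0,0,0.4],[0,0,0,0,0,0,1],[0,0,0,0,0,0,1]]]';python3 -c "
from h import *
plan(.4812,-.2455,.066,87.3)"
```

```text
time: 11.58
tool_pos: [0.482, -0.246, 0.0665]
orientation: [124.1, 89.9, -58.6]
wrist_force: [0.6, 1.3, -0.3]
opening: 0.0851
t 11.57 pos [ 0.482 -0.246  0.067] jaw -92.74 tilt [ 0.001 -0.002 -1.   ] j6 65.7
shift now-axes cm [ 0.046 -0.042  0.086] | final-axes cm [ 0.046 -0.042  0.086] | rot [-0.001 -0.001 -0.002] F [ 0.6  1.3 -0.3] open 0.0851
```

```bash
python3 -m handwheel '[[[0,0,0,-0.18,0,0,1],[0,0,0,-0.18,0,0,1],[0,0,0,-0.18,0,0,1],[0,0,0,-0.18,0,0,1],[0,0,0,-0.18,0,0,1]]]'; python3 -m handwheel '[[[0,0,0,-0.18,0,0,1],[0,0,0,-0.18,0,0,1],[0,0,0,-0.18,0,0,1],[0,0,0,0,0,0,1],[0,0,0,0,0,0,1]]]';python3 -c "
from h import *
plan(.4817,-.2457,.066,-2.7)
s,_=snap('scene','s5');im,d=snap('top','t5')
cv2.imwrite('pics/c5.png',np.hstack([cv2.resize(im[140:230,280:380],(400,360),interpolation=2),cv2.resize(s[190:250,165:235],(420,360),interpolation=2)]))"
```

```text
time: 12.2
tool_pos: [0.482, -0.2459, 0.0663]
orientation: [68.4, 89.9, -61.2]
wrist_force: [0.5, -0.7, 0.0]
opening: 0.0851
time: 12.82
tool_pos: [0.482, -0.2459, 0.0661]
orientation: [34.2, 89.9, -63.7]
wrist_force: [-0.5, 0.6, -0.1]
opening: 0.0857
t 12.82 pos [ 0.482 -0.246  0.066] jaw -7.88 tilt [ 0.001 -0.002 -1.   ] j6 -19.2
shift now-axes cm [ 0.012 -0.028 -0.02 ] | final-axes cm [ 0.012 -0.026 -0.023] | rot [-0.09   0.002 -0.001] F [-0.5  0.6 -0.1] open 0.0857
```

View pics/c5.png

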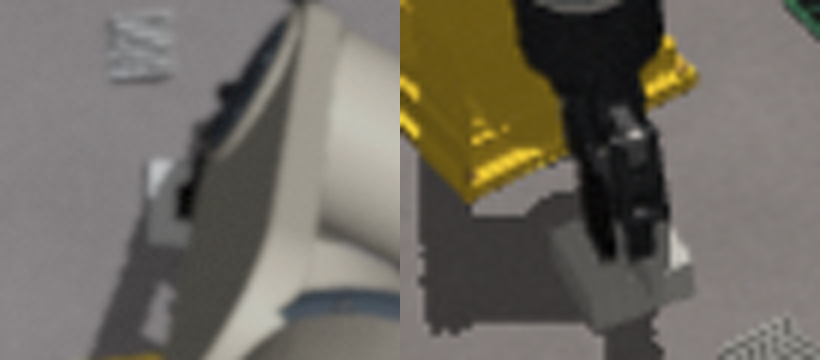

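```bash
python3 -m handwheel '[[[0,0,0,-0.09,0,0,1],[0,0,0,0,0,0,0.2],[0,0,0,0,0,0,-0.4],[0,0,0,0,0,0,-1],[0,0,0,0,0,0,-1]]]' 30;python3 -c "
from h import *
plan(.4817,-.2457,.066,-2.7)"
```

```text
time: 13.55
tool_pos: [0.4821, -0.246, 0.0662]
orientation: [33.5, 89.9, -59.6]
wrist_force: [-0.2, 0.2, 0.4]
opening: 0.0257
t 13.55 pos [ 0.482 -0.246  0.066] jaw -3.07 tilt [ 0.001 -0.002 -1.   ] j6 -24.0
shift now-axes cm [ 0.021 -0.041 -0.026] | final-axes cm [ 0.021 -0.04  -0.027] | rot [-0.006  0.002 -0.001] F [-0.2  0.2  0.4] open 0.0257
```

```bash
python3 -m handwheel '[[[-1,0,0,0,0,0,-1],[-2,0,0,0,0,0,-1],[-2.5,0,0,0,0,0,-1],[-2.5,0,0,0,0,0,-1],[-2,0,0,0,0,0,-1]]]' 40;python3 -m handwheel '[[[0,0,0,-0.15,0,0,-1],[0,0,0,0,0,0,-1]]]';python3 -c "
from h import *
plan(.5125,-.0088,.18,5.67)
snap('scene','s6');im,d=snap('top','t6')"
```

```text
time: 14.18
tool_pos: [0.4803, -0.245, 0.1693]
orientation: [-91.4, 89.8, 175.5]
wrist_force: [-0.9, -0.4, -2.2]
opening: 0.0255
time: 14.42
tool_pos: [0.4812, -0.2454, 0.1722]
orientation: [13.4, 89.9, -71.1]
wrist_force: [0.6, 0.3, -1.5]
opening: 0.0257
t 14.43 pos [ 0.481 -0.245  0.172] jaw 5.53 tilt [ 0.001 -0.002 -1.   ] j6 -32.6
shift now-axes cm [ -0.81    5.4   -23.245] | final-axes cm [ -0.776   5.457 -23.233] | rot [-0.002  0.002 -0.   ] F [ 0.6  0.3 -1.5] open 0.0257
```

```bash
python3 -m handwheel '[[[-0.7,0.5,-3,0,0.002,0,-1],[-0.3,1.1,-5,0,0,0,-1],[0,1.2,-5,0,0,0,-1],[0,1.2,-5,0,0,0,-1],[0,0.8,-3,0,0,0,-1]]]';python3 -m handwheel '[[[0,0,0,0,0,0,-1],[0,0,0,0,0,0,-1]]]';python3 -c "
from h import *
plan(.5125,-.0088,.18,5.67)"
```

```text
time: 15.15
tool_pos: [0.5106, -0.0282, 0.1812]
orientation: [-121.0, 89.9, 153.2]
wrist_force: [0.9, -0.2, -1.5]
opening: 0.0254
time: 15.4
tool_pos: [0.5104, -0.0265, 0.1807]
orientation: [-110.7, 89.8, 163.6]
wrist_force: [0.2, 0.6, -1.3]
opening: 0.0255
t 15.40 pos [ 0.51  -0.026  0.181] jaw 4.22 tilt [-0.003  0.001 -1.   ] j6 -7.4
shift now-axes cm [ 0.07   0.343 -1.748] | final-axes cm [ 0.069  0.387 -1.739] | rot [-0.025 -0.001  0.003] F [ 0.2  0.6 -1.3] open 0.0255
```

```bash
python3 -m handwheel '[[[0,0.39,-1.74,-0.025,0,0.003,-1],[0,0,0,0,0,0,-1],[3,0,0,0,0,0,-1],[2,0,0,0,0,0,-1],[0,0,0,0,0,0,-1]]]';python3 -m handwheel '[[[0,0,0,0,0,0,-1]]]';python3 -c "
from h import *
plan(.5125,-.0088,.1,5.67)
s,_=snap('scene','s7');im,d=snap('top','t7')
cv2.imwrite('pics/c7.png',np.hstack([cv2.resize(im[110:210,200:300],(400,400),interpolation=2),cv2.resize(s[160:260,225:325],(400,400),interpolation=2)]))"
```

```text
time: 16.02
tool_pos: [0.5135, -0.0101, 0.1299]
orientation: [117.1, 89.9, 32.5]
wrist_force: [0.7, 0.0, -1.4]
opening: 0.0255
time: 16.15
tool_pos: [0.5138, -0.0103, 0.1305]
orientation: [107.1, 89.9, 22.6]
wrist_force: [0.6, 0.1, -1.2]
opening: 0.026
t 16.15 pos [ 0.514 -0.01   0.131] jaw 5.43 tilt [ 0.002  0.001 -1.   ] j6 -6.8
shift now-axes cm [ 3.046 -0.117 -0.163] | final-axes cm [ 3.046 -0.112 -0.165] | rot [-0.004 -0.001 -0.002] F [ 0.6  0.1 -1.2] open 0.026
```

View pics/c7.png

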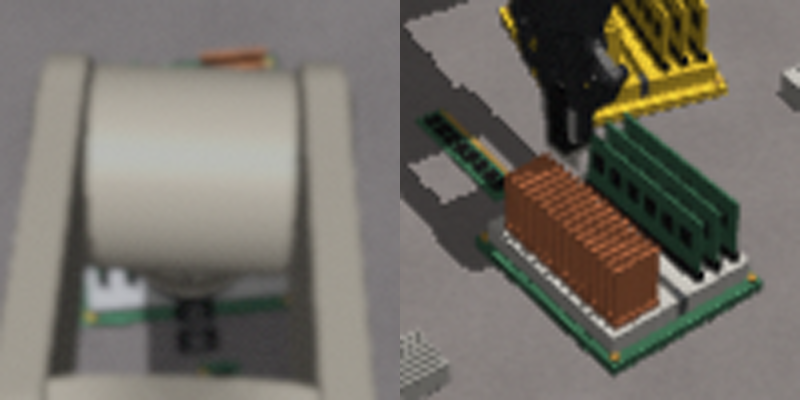

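```bash
python3 -m handwheel '[[[1,-0.11,-0.16,-0.004,-0.001,-0.002,-1],[1.3,0,0,0,0,0,-1],[1.3,0,0,0,0,0,-1],[0,0,0,0,0,0,-1],[0,0,0,0,0,0,-1]]]';python3 -c "
from h import *
plan(.5125,-.0088,.072,5.67)"
```

```text
time: 16.88
tool_pos: [0.5129, -0.0087, 0.0926]
orientation: [51.7, 89.9, -32.6]
wrist_force: [0.7, -0.2, -2.0]
opening: 0.0257
t 16.88 pos [ 0.513 -0.009  0.093] jaw 5.69 tilt [ 0.001 -0.001 -1.   ] j6 -6.8
shift now-axes cm [ 2.062 -0.039  0.008] | final-axes cm [ 2.062 -0.037  0.01 ] | rot [ 0.     0.001 -0.001] F [ 0.7 -0.2 -2. ] open 0.0257
```

Now lower in small steps, watching the force.

```bash
python3 -m handwheel '[[[0.4,0,0,0,0,0,-1],[0.3,0,0,0,0,0,-1],[0.3,0,0,0,0,0,-1],[0,0,0,0,0,0,-1]]]';python3 -c "
from h import *
plan(.5125,-.0088,.072,5.67)"
```

```text
time: 17.38
tool_pos: [0.5134, -0.0087, 0.0825]
orientation: [67.5, 89.9, -16.8]
wrist_force: [-0.9, 0.3, -1.7]
opening: 0.0258
t 17.38 pos [ 0.513 -0.009  0.083] jaw 5.68 tilt [ 0.002 -0.001 -1.   ] j6 -6.8
shift now-axes cm [ 1.049 -0.089 -0.001] | final-axes cm [ 1.049 -0.087  0.   ] | rot [ 0.     0.001 -0.002] F [-0.9  0.3 -1.7] open 0.0258
```

```bash
python3 -m handwheel '[[[0.4,-0.05,0,0,0,-0.001,-1],[0.3,0,0,0,0,0,-1],[0.2,0,0,0,0,0,-1],[0,0,0,0,0,0,-1]]]';python3 -c "
from h import *
plan(.5125,-.0088,.072,5.67)"
```

```text
time: 17.88
tool_pos: [0.5129, -0.0088, 0.0729]
orientation: [50.3, 89.9, -34.1]
wrist_force: [-1.1, 0.1, -1.3]
opening: 0.0257
t 17.88 pos [ 0.513 -0.009  0.073] jaw 5.68 tilt [ 0.001 -0.001 -1.   ] j6 -6.8
shift now-axes cm [ 0.091 -0.039 -0.003] | final-axes cm [ 0.091 -0.039 -0.003] | rot [ 0.     0.001 -0.001] F [-1.1  0.1 -1.3] open 0.0257
```

```bash
python3 -m handwheel '[[[0.05,0,0,0,0,0,-1],[0,0.2,0,0,0,0,-1],[0,0.4,0,0,0,0,-1],[0,0.4,0,0,0,0,-1],[0,0.4,0,0,0,0,-1]]]';python3 -c "
from h import *
plan(.6379,.0037,.072,5.67)"
```

```text
time: 18.5
tool_pos: [0.528, -0.0073, 0.0727]
orientation: [61.4, 89.9, -22.9]
wrist_force: [0.1, -0.3, -2.3]
opening: 0.0257
t 18.50 pos [ 0.528 -0.007  0.073] jaw 5.68 tilt [ 0.002 -0.001 -1.   ] j6 -6.6
shift now-axes cm [ 0.086 11.046 -0.006] | final-axes cm [ 0.068 11.046 -0.009] | rot [ 0.     0.001 -0.002] F [ 0.1 -0.3 -2.3] open 0.0257
```

```bash
python3 -m handwheel '[[[0,0.4,0,0,0.001,-0.002,-1],[0,0.4,0,0,0,0,-1],[0,0.4,0,0,0,0,-1],[0,0.4,0,0,0,0,-1],[0,0.4,0,0,0,0,-1]]]';python3 -c "
from h import *
plan(.6379,.0037,.072,5.67)"
```

```text
time: 19.12
tool_pos: [0.5495, -0.0052, 0.0726]
orientation: [-110.0, 90.0, 165.7]
wrist_force: [-0.4, 0.3, -2.0]
opening: 0.0256
t 19.12 pos [ 0.549 -0.005  0.073] jaw 5.68 tilt [-0.001  0.    -1.   ] j6 -6.4
shift now-axes cm [ 0.055  8.888 -0.007] | final-axes cm [ 0.06   8.888 -0.009] | rot [ 0. -0.  0.] F [-0.4  0.3 -2. ] open 0.0256
```

```bash
python3 -m handwheel '[[[0.03,0.4,0,0,0,0,-1],[0,0.4,0,0,0,0,-1],[0,0.4,0,0,0,0,-1],[0,0.4,0,0,0,0,-1],[0,0.4,0,0,0,0,-1]]]';python3 -c "
from h import *
plan(.6379,.0037,.072,5.67)"
```

```text
time: 19.75
tool_pos: [0.5705, -0.003, 0.0723]
orientation: [-101.6, 89.9, 174.1]
wrist_force: [-0.9, -0.3, -0.6]
opening: 0.0259
t 19.75 pos [ 0.571 -0.003  0.072] jaw 5.69 tilt [-0.001  0.    -1.   ] j6 -6.1
shift now-axes cm [0.021 6.774 0.   ] | final-axes cm [ 0.028  6.774 -0.002] | rot [ 0.    -0.     0.001] F [-0.9 -0.3 -0.6] open 0.0259
```

```bash
python3 -m handwheel '[[[0,0.4,0,0,0,0,-1],[0,0.4,0,0,0,0,-1],[0,0.4,0,0,0,0,-1],[0,0.4,0,0,0,0,-1],[0,0.4,0,0,0,0,-1]]]';python3 -c "
from h import *
plan(.6379,.0037,.072,5.67)"
```

```text
time: 20.38
tool_pos: [0.5915, -0.0009, 0.0723]
orientation: [-97.5, 89.9, 178.2]
wrist_force: [-0.8, -0.5, -0.3]
opening: 0.0253
t 20.38 pos [ 0.592 -0.001  0.072] jaw 5.69 tilt [-0.002  0.    -1.   ] j6 -5.9
shift now-axes cm [0.018 4.662 0.   ] | final-axes cm [ 0.026  4.662 -0.001] | rot [ 0.    -0.     0.002] F [-0.8 -0.5 -0.3] open 0.0253
```

```bash
python3 -m handwheel '[[[0,0.4,0,0,0,0,-1],[0,0.4,0,0,0,0,-1],[0,0.4,0,0,0,0,-1],[0,0.4,0,0,0,0,-1],[0,0.4,0,0,0,0,-1]]]';python3 -c "
from h import *
plan(.6379,.0037,.072,5.67)"
```

```text
time: 21.0
tool_pos: [0.6128, 0.0012, 0.0723]
orientation: [-97.7, 89.9, 178.0]
wrist_force: [-2.1, -0.1, 0.9]
opening: 0.0255
t 21.00 pos [0.613 0.001 0.072] jaw 5.69 tilt [-0.002  0.    -1.   ] j6 -5.7
shift now-axes cm [ 0.024  2.524 -0.001] | final-axes cm [ 0.028  2.524 -0.001] | rot [ 0.    -0.     0.002] F [-2.1 -0.1  0.9] open 0.0255
```

```bash
python3 -m handwheel '[[[0,0.4,0,0,0,0,-1],[0,0.4,0,0,0,0,-1],[0,0.4,0,0,0,0,-1],[0,0.4,0,0,0,0,-1],[0,0.2,0,0,0,0,-1]]]';python3 -c "
from h import *
plan(.6379,.0037,.072,5.67)"
```

```text
time: 21.62
tool_pos: [0.6321, 0.0031, 0.0723]
orientation: [-96.6, 89.9, 179.1]
wrist_force: [-2.0, 0.5, 2.5]
opening: 0.0255
t 21.62 pos [0.632 0.003 0.072] jaw 5.69 tilt [-0.002  0.    -1.   ] j6 -5.5
shift now-axes cm [ 0.025  0.585 -0.002] | final-axes cm [ 0.026  0.585 -0.002] | rot [ 0.    -0.     0.002] F [-2.   0.5  2.5] open 0.0255
```

```bash
python3 -m handwheel '[[[0,0.2,0,0,0,0,-1],[0,0.15,0,0,0,0,-1],[0,0.1,0,0,0,0,-1]]]';python3 -c "
from h import *
plan(.6379,.0037,.072,5.67)"
```

```text
time: 22.0
tool_pos: [0.6366, 0.0036, 0.0723]
orientation: [-96.6, 89.9, 179.1]
wrist_force: [-1.7, 0.0, 2.2]
opening: 0.0257
t 22.00 pos [0.637 0.004 0.072] jaw 5.69 tilt [-0.002  0.    -1.   ] j6 -5.5
shift now-axes cm [0.026 0.126 0.   ] | final-axes cm [0.026 0.126 0.   ] | rot [ 0.    -0.     0.002] F [-1.7  0.   2.2] open 0.0257
```

```bash
python3 -m handwheel '[[[0,0.1,0,0,0,0,-1],[0,0.1,0,0,0,0,-1]]]';python3 -m handwheel '[[[0,0.1,0,0,0,0,-1],[0,0,0,0,0,0,-1]]]'
```

```text
time: 22.25
tool_pos: [0.6387, 0.0038, 0.0723]
orientation: [-97.1, 89.9, 178.6]
wrist_force: [-1.4, 0.2, 1.5]
opening: 0.0258
time: 22.5
tool_pos: [0.6399, 0.0039, 0.0723]
orientation: [-97.0, 89.9, 178.7]
wrist_force: [-0.5, 0.6, 0.2]
opening: 0.0256
```

```bash
python3 -m handwheel '[[[0,0.1,0,0,0,0,-1],[0,0,0,0,0,0,-1]]]';python3 -m handwheel '[[[0,0.1,0,0,0,0,-1],[0,0,0,0,0,0,-1]]]'
```

```text
time: 22.75
tool_pos: [0.6407, 0.004, 0.0723]
orientation: [-95.9, 89.8, 179.8]
wrist_force: [-0.6, -0.7, 0.5]
opening: 0.0257
time: 23.0
tool_pos: [0.6408, 0.004, 0.0723]
orientation: [-94.2, 89.7, -178.6]
wrist_force: [-0.8, -1.0, 1.7]
opening: 0.0256
```

```bash
python3 -m handwheel '[[[0,0.25,0,0,0,0,-1],[0,0,0,0,0,0,-1]]]'; python3 -c "
from h import *
plan(.6379,.0037,.072,5.67)"
```

```text
time: 23.25
tool_pos: [0.641, 0.004, 0.0723]
orientation: [-92.9, 89.4, -177.2]
wrist_force: [-0.4, -0.2, -0.4]
opening: 0.0254
t 23.25 pos [0.641 0.004 0.072] jaw 5.69 tilt [-0.01  -0.001 -1.   ] j6 -5.4
shift now-axes cm [ 0.037 -0.31  -0.002] | final-axes cm [ 0.034 -0.31  -0.002] | rot [ 0.   -0.    0.01] F [-0.4 -0.2 -0.4] open 0.0254
```

```bash
python3 -m handwheel '[[[0,-0.05,0,0,0,0.01,-1],[0,0,0,0,0,0,-1],[0,0,0,0,0,0,-0.3],[0,0,0,0,0,0,0.2],[0,0,0,0,0,0,0.5]]]' 20; python3 -c "
from h import *
plan(.6379,.0037,.072,5.67)"
```

```text
time: 23.88
tool_pos: [0.6422, 0.0041, 0.0724]
orientation: [94.5, 89.7, 10.2]
wrist_force: [-0.6, -0.4, 0.4]
opening: 0.0635
t 23.88 pos [0.642 0.004 0.072] jaw 5.69 tilt [ 0.004  0.001 -1.   ] j6 -5.5
shift now-axes cm [ 0.038 -0.427 -0.005] | final-axes cm [ 0.04  -0.427 -0.005] | rot [ 0.    -0.    -0.004] F [-0.6 -0.4  0.4] open 0.0635
```

```bash
python3 -m handwheel '[[[0,0,0,0,0,-0.004,0.5],[-0.8,0,0,0,0,0,0.5],[-1.5,0,0,0,0,0,0.5],[-2.5,0,0,0,0,0,0.5],[-3,0,0,0,0,0,0.5]]]'; python3 -m handwheel '[[[-4,0,0,0,0,0,0.5],[-5,0,0,0,0,0,0.5],[-3,-4,5,0,0,0,0.5],[0,-5,6,0,0,0,0.5],[0,-5,6,0,0,0,0.5]]]';python3 -m handwheel '[[[0,-5,6,0,0,0,0.5],[0,-4,5,0,0,0,0.5],[0,0,0,0,0,0,0.5],[0,0,0,0,0,0,0.5]]]';python3 -c "
from h import *
plan(.6379,.0037,.072,5.67)
s,_=snap('scene','s8');im,d=snap('top','t8')
a=rect('top',im,.5773,-.0024,.032,.12,.24/400)
for q in('stylus','stylus_grip'):
  for c in('top','scene'): print(c,q,arm.landmark_of(c,q)[:2])
cv2.imwrite('pics/c8.png',np.hstack([a,cv2.resize(s[160:260,225:325],(400,400),interpolation=2)]))"
```

```text
time: 24.5
tool_pos: [0.6413, 0.0041, 0.1529]
orientation: [-103.5, 89.9, 172.2]
wrist_force: [0.0, 0.0, 1.0]
opening: 0.064
time: 25.12
tool_pos: [0.5415, -0.1486, 0.2806]
orientation: [76.2, 89.4, -7.8]
wrist_force: [0.4, -1.2, -0.2]
opening: 0.0643
time: 25.62
tool_pos: [0.4705, -0.2564, 0.2851]
orientation: [67.1, 89.0, -17.1]
wrist_force: [1.0, 0.3, 0.1]
opening: 0.0641
t 25.62 pos [ 0.47  -0.256  0.285] jaw 5.77 tilt [ 0.017 -0.005 -1.   ] j6 -34.7
shift now-axes cm [ 21.454  18.915 -24.343] | final-axes cm [ 21.307  19.229 -24.226] | rot [ 0.002  0.007 -0.017] F [1.  0.3 0.1] open 0.0641
top stylus [{'centre': [241.3, 134.4], 'p': 0.48}]
scene stylus [{'centre': [295.0, 235.1], 'p': 0.54}]
top stylus_grip [{'centre': [243.9, 131.2], 'p': 0.7}, {'centre': [146.9, 183.9], 'p': 0.56}]
scene stylus_grip []
```

View pics/c8.png

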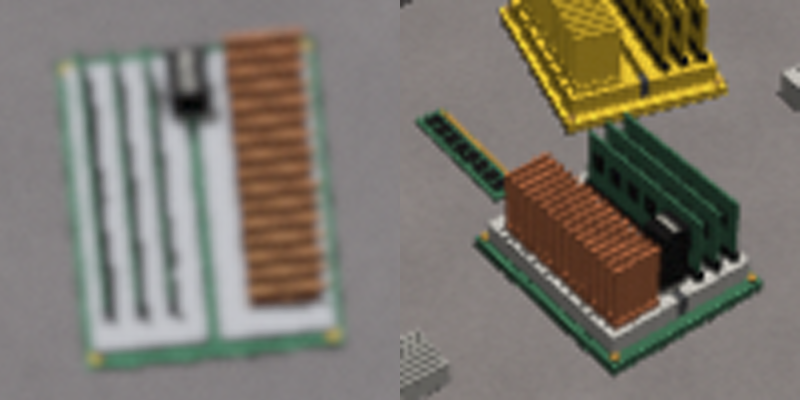

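```bash
python3 - <<'E'
from h import *
im=cv2.imread('pics/top8.png') if 0 else cv2.imread('pics/t8.png');d=np.load('pics/t8.npy')
a=rect('top',im,.6379,.0037,.096,.04,.08/400);s=cv2.imread('pics/s8.png');b=rect('scene',s,.6379,.0037,.096,.04,.08/400)
cv2.imwrite('pics/c9.png',np.hstack([a,b]))
C=cloud('top',d)[120:150,225:260].reshape(-1,3);m=(C[:,2]>.085)&(C[:,1]>-.012)&(C[:,1]<.025);print(m.sum(),np.median(C[m],0))
i0=cv2.imread('pics/top0.png');print([ (n,arm.find_in('top',n)[:1]) for n in('module','chip','heatsink','jar','fan','tray','screwdriver')])
E
```

```text
121 [0.63443997 0.00494704 0.09573415]
[('module', [{'centre': [256.7, 220.3], 'p': 0.98}]), ('chip', [{'centre': [168.8, 153.7], 'p': 0.71}]), ('heatsink', [{'centre': [316.4, 151.7], 'p': 0.6}]), ('jar', [{'centre': [103.3, 152.3], 'p': 0.88}]), ('fan', [{'centre': [357.1, 130.5], 'p': 0.73}]), ('tray', [{'centre': [96.3, 191.8], 'p': 0.62}]), ('screwdriver', [{'centre': [245.7, 158.9], 'p': 0.66}])]
```

View pics/c9.png

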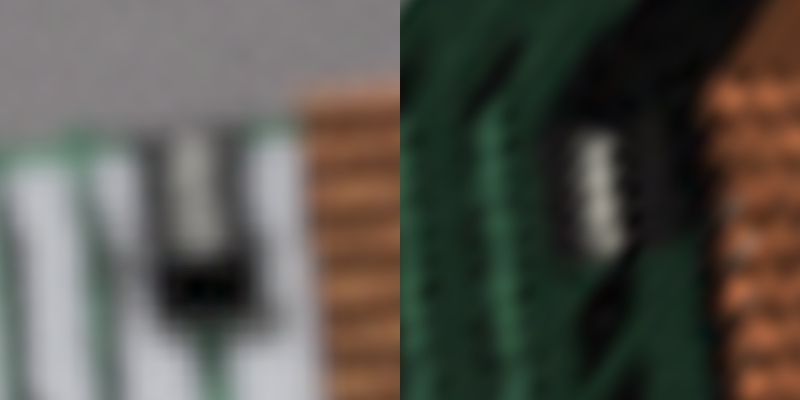

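View pics/t8.png

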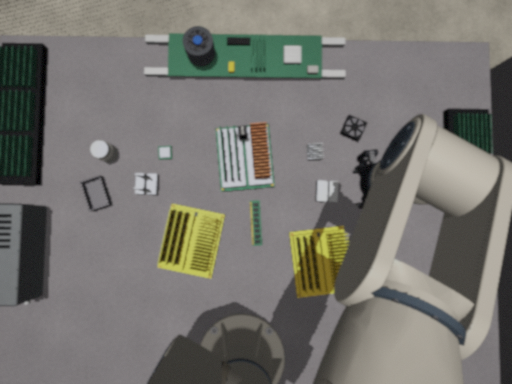

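```bash
python3 -m handwheel '[[[0,0,0,0,0,0,0.5],[0,0,0,0,0,0,0.5]]]'; python3 -c "
from workcell import arm
print(arm.sign_off())"
```

```text
time: 26.52
tool_pos: [0.4705, -0.2562, 0.284]
orientation: [66.7, 89.1, -17.5]
wrist_force: [-0.3, 1.1, 0.1]
opening: 0.0642
the job is handed in; nothing more can be done
None
```

I ran the whole sequence and handed it in at 26.5 s; no verdict came back. The stylus went from the dock to the open rest and was let go. I took it again across the other pair of handle faces, lowered it at the seam's open end and guided it to the stop. I commanded at most 4 mm per row, which measured about 3.5 cm/s. It was then released and the arm backed away.

Last checks:
- **Seated and upright:** the stylus stands in the seam at the far end, and the depth picture puts its handle top at 0.0957 m against an expected 0.096 m, so the blade is fully down.
- **Position along the seam:** the rib on top is at x ≈ 0.6395 m. That lies between my image-based seam end (0.638 m) and the TCP's stopping point (0.641 m).
- **Stop contact, weaker evidence:** I inferred it because the tool stopped advancing and tilted slightly. The wrist force stayed around 1 N and never spiked.
- **Bystanders:** the module, chip, heat sink, jar, fan and tray looked unmoved, judging by eye from the overhead picture.
- **Screwdriver, unconfirmed:** the arm hid it in the last overhead picture, and the network's report for it was wrong (it pointed at the carrier). The planned path did not go near it.

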